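# Set the attenuator lever to the long mark and press the test key

### The arm

A 6-joint arm with a two-finger parallel gripper is mounted at the origin on the work surface. World frame = base frame: x ahead of the robot, y to its left, z up, the work surface at z = 0. Lengths are in m, angles in rad, forces in N, time in s.
With the tool pointing down it reaches from about 0.275 to 1 m from the base axis. Payload 8.4 kg.
Tool frame: the origin (TCP) lies on the centre line of the jaws, within the pads' length; the fingertips stand 17 mm ahead of it and the grasp point (between the pads) lies 2 mm behind it (bot.tcp_to_tips is the y of the fingertips in the tool frame, in m); y points along the fingers, z is the direction in which the jaws open and shut, and the axes are right-handed (so a half turn about y gives the same grasp; the last joint's range is limited). The gripper opens to 85 mm and grips with 20 to 120 N. Pads are 22 mm wide; open, the fingers measure 114 mm over their backs; the gripper's body (76 mm by 85 mm) begins 54 mm behind the grasp point. The pads swing forward as they close: fully open they stand 13 mm farther back than shut.
Start: joints at [1.117, 0.353, 1.633, -0, 1.155, -0.002], TCP at [0.273, 0.562, 0.248] pointing down, gripper open.
Joint ranges: [-2.63, 2.63], [-0.92, 2.1], [0.06, 2.66], [-1.3, 4.44], [0, 2.69], [-3.02, 3.02]. Speed limits (rad/s): [2.22, 2.22, 2.79, 3.14, 3.14, 3.14].

### API

Orientations are given as a unit quaternion [x, y, z, w].
In Python, from workcell import bot, hand, kinematics, get_obs, vision, hand_in gives the robot as it stands. The module is installed in compiled form; this text tells all that it offers. Calls block until the motion is done:
- bot.reach(position, orientation): joint-space move of the TCP to a pose.
- bot.servo_line(position, ori=None, velocity=0.15): straight line of the TCP; ori=None keeps the orientation; velocity is the mean speed in m/s.
- bot.goto_joints(angles): joint-space move.
- hand.move_gripper(opening, strength=None): finger opening in m; strength is the grip in N (None keeps the last); returns when the fingers have stopped.
- bot.dwell(seconds).
- kinematics.solve_ik(position, orientation): joint angles nearest the present ones, or None.
- get_obs(): the state.
- vision.read_camera(name): name is "side" or "top" or "wrist"; returns a dict with "frame" (480x640x3 uint8, red, green, blue), "intrinsics" (3x3 intrinsics, pixels), "view" (4x4, takes a point from world to camera coordinates). Camera axes: x right, y down, z forward; pixel columns grow to the right and rows downward; lengths in m; the calibration is good to about 2 mm. The wrist camera is an equidistant fisheye: a pixel r from the principal point sees the ray r / f radians off the axis. A picture is of the moment at which its call begins. There is no depth.
A pose or a line that the arm cannot do raises bot.IKError and nothing moves.
- hand_in(): hands the job in, once; it reports no verdict.
The state is a dict: "time_s": time; "joint_pos": joint angles; "joint_vel": joint speeds; "joint_efforts": joint torques, N m; "position": TCP position; "orientation": TCP orientation; "wrist_force": force on the tool from outside, world axes, zero at the start; "ft_torque": the same for the moment, N m; "gripper_width": finger opening in m.
Only numpy, scipy, OpenCV 4.12 (cv2) and the standard library are available. Lean on these libraries where they do the work, as an engineer would, in place of code of your own. Each camera call takes 0.05 s, during which the arm holds its last target. There are 200 camera calls.

### The job

Gently push the lever of the round attenuator round its arc, without pinching it, until its pointer stands at the one long mark of the scale and leave it there; then press the framed square key in the black panel fully down and let it come up again. Press no other key, do not press the framed one before the pointer is at the mark, and neither move nor lift the loose things on the desk.

Things in the scene. Friction and masses are not known exactly. Their poses are not given: they have to be found in the camera images.
- dial: the attenuator: a round brown bakelite base 200 mm across and 20 mm high, fixed to the worktop, with a white enamelled scale on its top (surface 22 mm above the worktop). A dark steel ring, 88 mm across and up to 36 mm above the worktop, turns about its upright centre axis; inside it a small steel hub, top 40 mm above the worktop. Origin: on the axis at worktop height; z up
- lever (a joint): turn of the ring with its lever, rad, from -1.5 to 1.5 between the stops; grows counter-clockwise seen from above. At 0 the lever points along the base's own -x; at angle a it points along (-cos a, -sin a) in the base's frame. It turns with a light drag (about 2 N at the post) and stays where it is left
- lever_post (a point): a point on the upright brass post of the lever: post 12 mm in diameter, 64 mm out from the ring's axis, its top 72 mm above the worktop; the point is on the post's centre line 17 mm below its top. The post stands on the lever's flat arm (12 mm wide, top 31 mm above the worktop)
- pointer (a point): tip of the lever's pointer nose, 78 mm out from the ring's axis, 23 mm above the worktop, straight out beyond the post
- long_mark (a point): inner end of the one long mark of the scale (22 mm long, black, radial, 6 mm wide; the eight others are 8 mm long and 3 mm wide, 15 degrees apart; the scale itself is white), 78 mm out from the ring's axis, 23 mm above the worktop. The scale is preset and does not turn when touched; the mark lies counter-clockwise of the lever at the start
- key_test_top (a point): centre of the top face of the test key: the square ivory push button with a raised square steel frame round it (42 mm outside, 8 mm high, open in the middle). Cap 24 x 24 mm, its top 50 mm above the worktop, 13 mm above the frame; x and y axes along the cap's sides, y along the row. The four keys stand in a row 48 mm apart in a black steel panel 208 x 78 x 30 mm fixed to the worktop; the test key may have any place in the row
- key_test (a joint): how far the test key is pressed, m: 0 up, 0.006 fully down (springs back; about 4 N fully down)
- key_a (a joint): how far one of the three unframed keys is pressed, m: 0 up, 0.006 fully down; same cap, spring and height as the test key
- key_b (a joint): how far one of the three unframed keys is pressed, m: 0 up, 0.006 fully down; same cap, spring and height as the test key
- key_c (a joint): how far one of the three unframed keys is pressed, m: 0 up, 0.006 fully down; same cap, spring and height as the test key
- jack_sleeve: a jack sleeve, brass tube 18 mm across, 40 mm tall, upright; loose. Origin: centre of its underside. To be left alone
- relay_base: a grey cast relay base, 50 x 40 x 32 mm; loose. Origin: centre of its underside. To be left alone
- ground_bar: a copper ground bar, 150 x 20 x 12 mm, lying flat, roughly along x; loose. Origin: centre of its underside. To be left alone
- tweezers: small steel tweezers, 120 mm long, 8 mm high, lying roughly along x; loose. Origin: centre of its underside (roughly its middle). To be left alone
- dial_housing: a bakelite dial housing, round, 80 mm across, 42 mm tall; loose. Origin: centre of its underside. To be left alone
- coil: a copper relay coil bobbin, 30 mm across, 38 mm tall, upright; loose. Origin: centre of its underside. To be left alone
- screwdriver: a screwdriver, 150 mm long, lying roughly along y; loose. Origin: centre of its underside (roughly its middle). To be left alone

How it is judged:
By the outcome, as a careful person would: the job done as asked, in the order asked, and still so for the second after the job is handed in, with the robot touching nothing.
It also fails if it takes over 72 s, if anything falls off the work surface, if the arm or the gripper's body presses on something with over 40 N, if the wrist force passes 120 N, or if a joint passes its speed limit or range.

## Working session

There is one attempt and no reset: what is moved stays moved. The work goes in short steps, each a Python script; the robot and the scene stay as the last script left them, time stands still between calls to the robot, and variables do not carry over. Pictures are saved under pics/ and viewed, about 8 in all and at most 12, crops included, and the job is handed in when it is done.

```bash
mkdir -p pics; python3 - <<'E'
from workcell import bot,hand,kinematics,get_obs,vision
import cv2,numpy as np,pickle
o=get_obs();print(o)
d={}
for n in ["top","side"]:
    c=vision.read_camera(n);d[n]=c
    cv2.imwrite(f"pics/{n}0.png",c["frame"][:,:,::-1]);print(n,c["intrinsics"],c["view"])
pickle.dump(d,open("c0.pkl","wb"))
E
```

```text
{'time_s': 0.0, 'joint_pos': array([ 1.11661169e+00,  3.53631433e-01,  1.63414540e+00,  2.24908829e-05,
        1.15519965e+00, -2.42646133e-03]), 'joint_vel': array([-0.00077852,  0.00100416,  0.00054867,  0.001583  ,  0.0021943 ,
       -0.00012625]), 'joint_efforts': array([ 1.87192258e-03, -6.05229449e+01, -3.42072415e+01,  5.15583702e-05,
        9.19944694e-03, -6.46370040e-06]), 'position': array([0.27265033, 0.56188457, 0.24756729]), 'orientation': array([ 0.6896186 , -0.15848682,  0.15825118, -0.68866877]), 'wrist_force': array([-0.56125747, -0.40955728,  0.54390225]), 'ft_torque': array([0.03968875, 0.02698357, 0.04651152]), 'gripper_width': 0.08544401770703611}
top [[504.90152593   0.         312.13880361]
 [  0.         504.90152593 237.26599976]
 [  0.           0.           1.        ]] [[-0.01842583 -0.99980329  0.00734025  0.01697186]
 [-0.99729681  0.01785635 -0.07127574  0.59573452]
 [ 0.07113065 -0.00863372 -0.99742964  1.34109171]
 [ 0.          0.          0.          1.        ]]
side [[483.87288612   0.         317.20607005]
 [  0.         483.87288612 232.87715119]
 [  0.           0.           1.        ]] [[ 0.67952371 -0.73341846  0.01857148 -0.43715181]
 [-0.34962447 -0.34597941 -0.87066697  0.28494521]
 [ 0.64498858  0.58514581 -0.49152225  0.60194079]
 [ 0.          0.          0.          1.        ]]
```

View pics/top0.png

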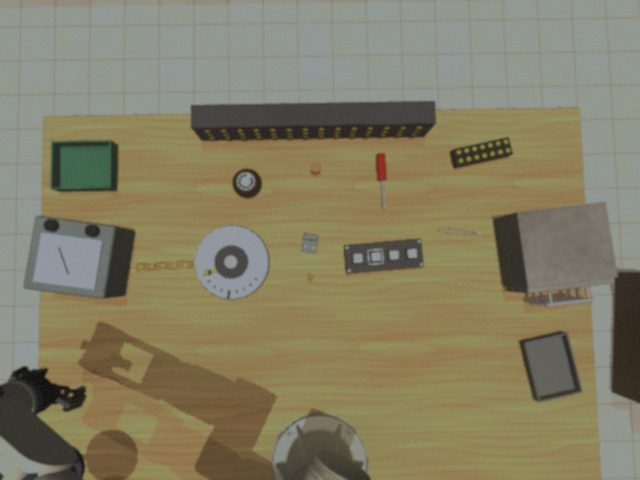

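View pics/side0.png

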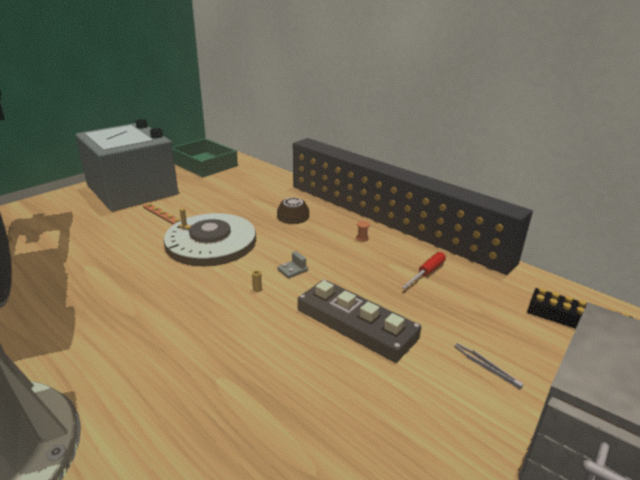

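```bash
cat > h.py <<'E'
import cv2,numpy as np,pickle
def ray(c,u,v,fish=False):
    K=c["intrinsics"];V=c["view"];a=(u-K[0,2])/K[0,0];b=(v-K[1,2])/K[1,1]
    if fish:
        t=np.hypot(a,b);s=np.sinc(t/np.pi);d=np.array([a*s,b*s,np.cos(t)])
    else: d=np.array([a,b,1])
    R=V[:3,:3];return -R.T@V[:3,3],R.T@d
def onz(c,u,v,z,fish=False):
    o,d=ray(c,u,v,fish);return o+d*(z-o[2])/d[2]
E
python3 - <<'E'
from h import *
d=pickle.load(open("c0.pkl","rb"));c=d["top"];f=c["frame"]
hsv=cv2.cvtColor(f,cv2.COLOR_RGB2HSV)
m=((hsv[...,1]<50)&(hsv[...,2]>150)).astype(np.uint8)
x0,y0,x1,y1=185,215,280,310
mm=np.zeros_like(m);mm[y0:y1,x0:x1]=m[y0:y1,x0:x1]
cn=max(cv2.findContours(mm,cv2.RETR_EXTERNAL,cv2.CHAIN_APPROX_NONE)[0],key=cv2.contourArea)
P=np.array([onz(c,*p[0],.022)[:2] for p in cn]);
(cx,cy),r=cv2.minEnclosingCircle(P.astype(np.float32)*1000);print("dial",cx,cy,r)
for u,v,z in [(209,272,.072),(229,291,.022)]:
    p=onz(c,u,v,z);print(p,np.hypot(*(p[:2]*1000-[cx,cy])),np.degrees(np.arctan2(p[1]*1000-cy,p[0]*1000-cx)))
n,l,s,q=cv2.connectedComponentsWithStats(np.ascontiguousarray(m[235:280,335:430]))
for i in range(1,n):
    if s[i,4]>20: print(s[i],onz(c,q[i][0]+335,q[i][1]+235,.05))
cr=[cv2.resize(f[y0:y1,x0:x1],(500,500),interpolation=2)]
cv2.imwrite("pics/c1.png",cr[0][:,:,::-1])
s=d["side"];V=s["view"]
for p in [(229,291,.022),(209,272,.072)]:
    X=onz(c,*p);x=s["intrinsics"]@(V[:3,:3]@X+V[:3,3]);print("side",x[:2]/x[2])
E
```

```text
dial 534.8723754882812 225.11599731445312 95.95146942138672
[0.50723594 0.27437606 0.072     ] 56.48297161858939 119.2937923882102
[0.45589487 0.2310053  0.022     ] 79.19677856379045 175.73538594190737
[74 15  6  7 33] [ 0.54813358 -0.25522088  0.05      ]
[56 17  6  6 34] [ 0.54478673 -0.20773221  0.05      ]
[38 18  7  7 38] [ 0.54068646 -0.16038721  0.05      ]
[20 20  6  7 40] [ 0.53738757 -0.11184776  0.05      ]
side [176.65765404 245.432457  ]
side [183.01835762 209.92260914]
```

```bash
cat >> h.py <<'E'
from scipy.spatial.transform import Rotation as Ro
def down(psi):
    x=np.array([np.cos(psi),np.sin(psi),0]);y=np.array([0,0,-1.]);return Ro.from_matrix(np.c_[x,y,np.cross(x,y)]).as_quat()
E
python3 - <<'E'
from workcell import bot,hand,kinematics,get_obs,vision
from h import *
o=get_obs();R=Ro.from_quat(o["orientation"]).as_matrix();print(R.round(3))
psi=np.arctan2(R[1,0],R[0,0]);print("psi",psi)
for k in range(-180,180,30):
    q=kinematics.solve_ik([.5,.22,.07],down(np.radians(k)));print(k,None if q is None else np.round(q,2))
psi2=psi-1.117+np.arctan2(.2,.44)
bot.reach([.44,.2,.3],down(psi2))
hand.move_gripper(0)
c=vision.read_camera("wrist");pickle.dump(c,open("w1.pkl","wb"));cv2.imwrite("pics/w1.png",c["frame"][:,:,::-1])
o=get_obs();print(o["time_s"],o["position"],o["gripper_width"],c["intrinsics"],np.linalg.inv(c["view"]).round(3))
E
```

```text
[[ 0.9   -0.001  0.437]
 [-0.437 -0.001  0.9  ]
 [-0.    -1.    -0.001]]
psi -0.45179467360883
-180 [ 0.41  0.47  1.93 -0.    0.74  1.98]
-150 [ 0.41  0.47  1.93 -0.    0.74  1.46]
-120 [ 0.41  0.47  1.93 -0.    0.74  0.94]
-90 [ 0.41  0.47  1.93 -0.    0.74  0.41]
-60 [ 0.41  0.47  1.93 -0.    0.74 -0.11]
-30 [ 0.41  0.47  1.93 -0.    0.74 -0.64]
0 [ 0.41  0.47  1.93 -0.    0.74 -1.16]
30 [ 0.41  0.47  1.93 -0.    0.74 -1.68]
60 [ 0.41  0.47  1.93 -0.    0.74 -2.21]
90 [ 0.41  0.47  1.93 -0.    0.74 -2.73]
120 None
150 [ 0.41  0.47  1.93 -0.    0.74  2.51]
2.4083 [0.44004638 0.19997244 0.30003273] 0.0002447094078765847 [[371.64829954   0.         317.15331748]
 [  0.         371.64829954 236.58093968]
 [  0.           0.           1.        ]] [[ 0.91   0.401  0.107  0.414]
 [ 0.415 -0.879 -0.234  0.259]
 [-0.     0.257 -0.966  0.425]
 [ 0.     0.     0.     1.   ]]
```

View pics/w1.png

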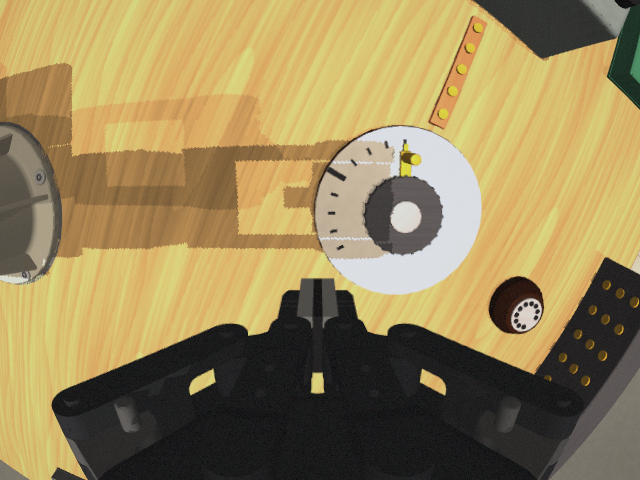

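```bash
cat >> h.py <<'E'
def look(c,C):
    """C axis xy. Long-mark and pointer azimuths (deg) from wrist image via resampled polar map at z=22.5mm"""
    K=c["intrinsics"];V=c["view"]
    az=np.radians(np.arange(0,360,.25));r=np.arange(.040,.102,.0005)
    A,Rr=np.meshgrid(az,r)
    def pol(z):
        X=np.stack([C[0]+Rr*np.cos(A),C[1]+Rr*np.sin(A),np.full_like(A,z)],-1)@V[:3,:3].T+V[:3,3]
        h=np.hypot(X[...,0],X[...,1]);t=np.arctan2(h,X[...,2])
        return cv2.remap(c["frame"],(K[0,2]+K[0,0]*t*X[...,0]/h).astype(np.float32),(K[1,2]+K[1,1]*t*X[...,1]/h).astype(np.float32),1)
    return az,r,pol
E
python3 - <<'E'
from h import *
c=pickle.load(open("w1.pkl","rb"));f=c["frame"]
hsv=cv2.cvtColor(f,cv2.COLOR_RGB2HSV)
hub=onz(c,406,217,.04,True);print("hub",hub)
# ring outer and white disk circle
m=((hsv[...,1]<40)&(hsv[...,2]>170)).astype(np.uint8)
m[:, :370]=0;m[:110]=0;m[310:]=0;m[:,490:]=0
cn=max(cv2.findContours(m,0,cv2.CHAIN_APPROX_NONE)[0],key=cv2.contourArea)[:,0]
P=np.array([onz(c,*p,.022,True)[:2] for p in cn])
P=P[np.hypot(*(P-hub[:2]).T)>.085]
A=np.c_[2*P,np.ones(len(P))];s=np.linalg.lstsq(A,(P**2).sum(1),rcond=None)[0];print("disk",s[:2],np.sqrt(s[2]+s[:2]@s[:2]))
C=s[:2]
for n,u,v,z in [("mark in",346,180,.022),("mark out",328,169,.022),("ptr",405,141,.023),("post top",417,159,.072)]:
    p=onz(c,u,v,z,True)[:2]-C;print(n,np.hypot(*p)*1000,np.degrees(np.arctan2(p[1],p[0])))
az,r,pol=look(c,C);im=pol(.0225)
g=cv2.cvtColor(im,cv2.COLOR_RGB2GRAY)
cv2.imwrite("pics/pol.png",cv2.resize(im[:,300:800,::-1],(800,300)))
E
```

```text
hub [0.53417084 0.22572962 0.04      ]
disk [0.5353816  0.22631963] 0.0959281904886003
mark in 75.39738277501185 175.12643552073442
mark out 98.36414358617358 174.69623225075554
ptr 81.25366610783765 115.55872351333218
post top 64.18172174164927 115.10440315249261
```

View pics/pol.png

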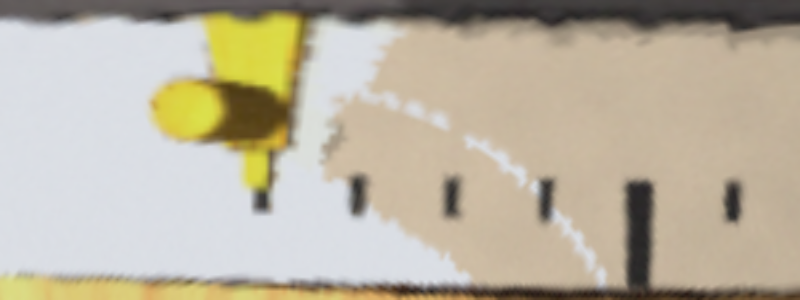

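```bash
cat >> h.py <<'E'
C=np.array([.5352,.2262])
def pose(phi,d,z=.065,r=.064):
    a=np.radians(phi);e=np.array([np.cos(a),np.sin(a)]);t=np.array([-e[1],e[0]])
    return np.r_[C+r*e-d*t,z],down(a+np.pi/2)
E
python3 - <<'E'
from workcell import bot,hand,kinematics,get_obs,vision
from h import *
p,q=pose(115.3,.045,.15);bot.reach(p,q)
p,q=pose(115.3,.045);bot.servo_line(p,q,.1)
f0=get_obs()["wrist_force"]
p,q=pose(115.3,.019);bot.servo_line(p,q,.05)
for phi in np.r_[np.arange(121,166,6),168]:
    p,q=pose(phi,.017);bot.servo_line(p,q,.05)
    o=get_obs();print(phi,o["time_s"],(o["wrist_force"]-f0).round(1))
c=vision.read_camera("wrist");pickle.dump(c,open("w2.pkl","wb"));cv2.imwrite("pics/w2.png",c["frame"][:,:,::-1])
E
```

```text
121 5.85 [-0.5 -0.1  0.5]
127 6.1417 [-0.3 -1.7  0.7]
133 6.4333 [-0.  -0.8  0.4]
139 6.725 [-0.5 -0.9 -0.2]
145 7.0167 [-0.1 -0.2  0. ]
151 7.3083 [-1.1 -0.6  0.1]
157 7.6 [-0.9 -0.2  0.1]
163 7.8917 [-0.  -0.2  0.4]
168 8.1583 [-0.7 -0.7  0.7]
```

View pics/w2.png

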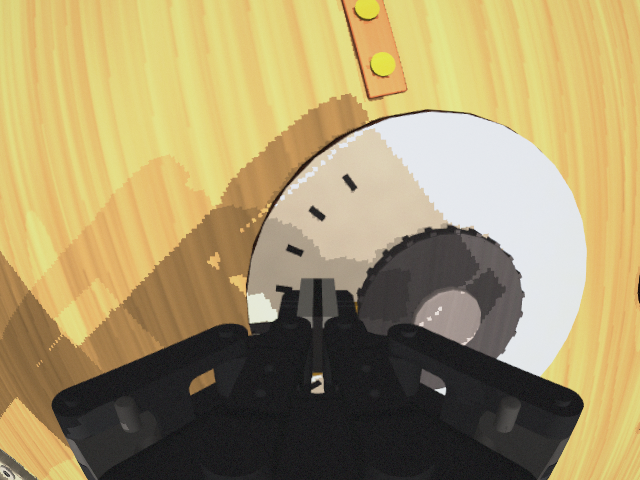

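```bash
cat >> h.py <<'E'
def measure(c):
    az,r,pol=look(c,C);im=pol(.0225);sl=slice(560,800)  # 140..200 deg
    hs=cv2.cvtColor(im,cv2.COLOR_RGB2HSV)
    i=lambda a:int((a-.040)/.0005)
    y=(hs[i(.0735):i(.0765),sl,1]>150)&(hs[i(.0735):i(.0765),sl,2]>80)
    k=hs[i(.088):i(.096),sl,2]<80
    d=np.degrees(az[sl])
    for n,m in (("ptr",y),("mark",k)):
        w=m.mean(0)>.5
        print(n,d[w].mean() if w.any() else None,(d[w].min(),d[w].max()) if w.any() else "")
    return cv2.resize(im[:,480:880,::-1],(800,300))
E
python3 - <<'E'
from workcell import bot,hand,kinematics,get_obs,vision
from h import *
p,q=pose(173,.017);bot.servo_line(p,q,.03)
p,q=pose(173,.035);bot.servo_line(p,q,.08)
p[2]=.15;bot.servo_line(p,q,.15)
q2=down(np.arctan2(.2,.44)-np.pi/2);bot.reach([.44,.2,.3],q2)
c=vision.read_camera("wrist");pickle.dump(c,open("w3.pkl","wb"))
cv2.imwrite("pics/w3.png",measure(c));print(get_obs()["time_s"])
E
```

```text
ptr 172.75 (np.float64(171.25), np.float64(174.25))
mark 174.625 (np.float64(173.25), np.float64(176.0))
10.4083
```

View pics/w3.png

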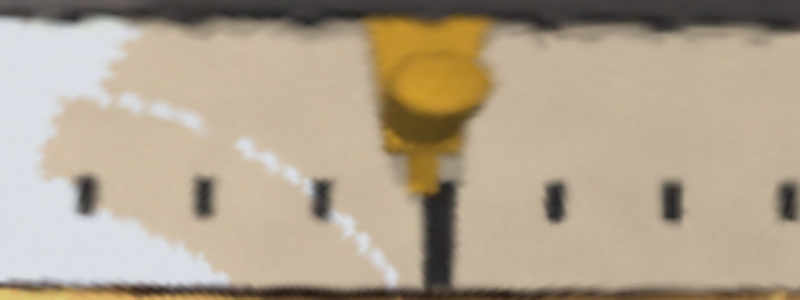

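```bash
python3 - <<'E'
from workcell import bot,hand,kinematics,get_obs,vision
from h import *
p,q=pose(175.15,.035,.15);bot.reach(p,q)
p,q=pose(175.15,.035);bot.servo_line(p,q,.1)
p,q=pose(175.15,.021);bot.servo_line(p,q,.05)
p,q=pose(175.15,.017);bot.servo_line(p,q,.015)
p,q=pose(175.15,.035);bot.servo_line(p,q,.08)
p[2]=.15;bot.servo_line(p,q,.15)
q2=down(np.arctan2(.2,.44)-np.pi/2);bot.reach([.44,.2,.3],q2)
c=vision.read_camera("wrist");pickle.dump(c,open("w4.pkl","wb"))
cv2.imwrite("pics/w4.png",measure(c));
# go above the test key
row=np.arctan2(-.2552+.1118,.5481-.5374);print("row",np.degrees(row))
bot.reach([.47,-.16,.25],down(np.arctan2(-.16,.47)-np.pi/2))
c=vision.read_camera("wrist");pickle.dump(c,open("w5.pkl","wb"));cv2.imwrite("pics/w5.png",c["frame"][:,:,::-1])
print(get_obs()["time_s"])
E
```

```text
ptr 174.875 (np.float64(173.5), np.float64(176.25))
mark 174.625 (np.float64(173.25), np.float64(176.0))
row -85.73269974391143
16.2333
```

View pics/w4.png

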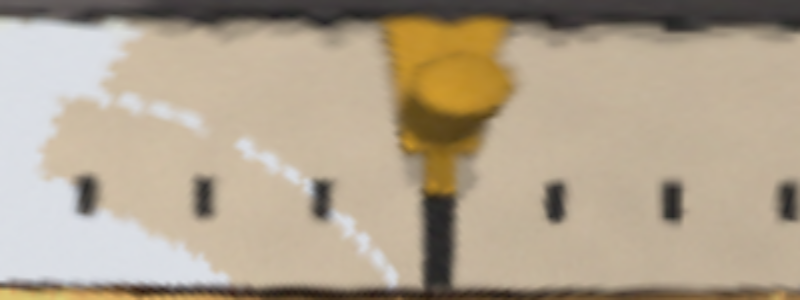

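View pics/w5.png

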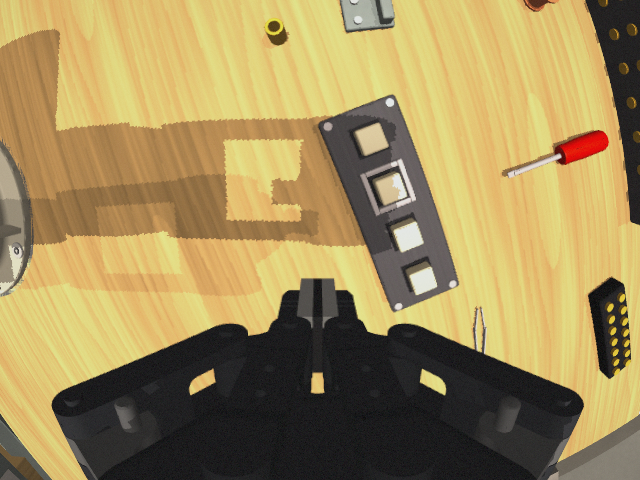

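```bash
python3 - <<'E'
from workcell import bot,hand,kinematics,get_obs,vision
from h import *
c=pickle.load(open("w5.pkl","rb"))
K=[onz(c,u,v,.05,True)[:2] for u,v in [(372,139),(391,188),(408,235),(424,278)]];print(np.array(K).round(4))
p=(np.array(K[1])+[.5407,-.1604])/2;print(p, np.linalg.norm(K[1]-np.array([.5407,-.1604])))
assert np.linalg.norm(p-K[1])<.005
row=np.radians(-85.7)
q=down(row); print(bot.tcp_to_tips)
bot.reach([*p,.12],q);bot.servo_line([*p,.072],q,.08);bot.dwell(.2)
f0=get_obs()["wrist_force"]
for z in np.r_[.067,np.arange(.065,.0578,-.001)]:
    bot.servo_line([*p,z],q,.02);bot.dwell(.15);o=get_obs();f=o["wrist_force"]-f0
    print(round(z,4),o["position"][2].round(4),f.round(1))
    if f[2]>14: break
if z<.0605: c=vision.read_camera("side");cv2.imwrite("pics/s1.png",cv2.resize(c["frame"][250:380,260:460],(800,520),interpolation=2)[:,:,::-1])
bot.dwell(.3)
bot.servo_line([*p,.12],q,.1)
bot.reach([.47,-.16,.25],down(np.arctan2(-.16,.47)-np.pi/2))
print(get_obs()["time_s"])
E
```

```text
[[ 0.5373 -0.1114]
 [ 0.5405 -0.1579]
 [ 0.5436 -0.2046]
 [ 0.548  -0.2513]]
[ 0.54057565 -0.15916821] 0.002476098230672788
0.017
0.067 0.0671 [0.6 0.8 1.4]
0.065 0.0651 [ 0.9 -0.4  2.2]
0.064 0.0641 [1.2 0.6 2.8]
0.063 0.063 [1.2 0.5 3.3]
0.062 0.062 [0.5 0.  3.9]
0.061 0.0611 [ 0.6 -0.2  5.1]
0.06 0.0608 [-1.6  0.6 15.2]
22.5167
```

```bash
ls pics
```

```text
c1.png
pol.png
s1.png
side0.png
top0.png
w1.png
w2.png
w3.png
w4.png
w5.png
```

```bash
python3 - <<'E'
from workcell import bot,hand,kinematics,get_obs,vision
from h import *
c=vision.read_camera("wrist");a=pickle.load(open("w5.pkl","rb"))["frame"]
print("key view diff",(cv2.absdiff(a,c["frame"]).max(2)[90:320,310:470]>60).sum())
bot.reach([.44,.2,.3],down(np.arctan2(.2,.44)-np.pi/2))
c=vision.read_camera("wrist");measure(c)
d=pickle.load(open("c0.pkl","rb"))
o=[]
for n in ("top","side"):
    f=vision.read_camera(n)["frame"];o.append(f);
    print(n)
    m=(cv2.absdiff(f,d[n]["frame"]).max(2)>60).astype(np.uint8)
    k,_,s,_=cv2.connectedComponentsWithStats(m)
    print([list(map(int,x)) for x in s[1:] if x[4]>8])
cv2.imwrite("pics/fin.png",o[1][:,:,::-1]);print(get_obs()["time_s"])
E
```

```text
key view diff 383
ptr 174.875 (np.float64(173.5), np.float64(176.25))
mark 174.625 (np.float64(173.25), np.float64(176.0))
top
[[211, 270, 33, 69, 590], [144, 300, 5, 24, 45], [152, 302, 55, 35, 559], [149, 325, 11, 23, 52], [140, 339, 30, 66, 611], [0, 366, 86, 96, 4634], [254, 377, 10, 11, 40], [202, 378, 63, 71, 1446], [280, 401, 8, 6, 12], [174, 407, 26, 30, 417], [161, 408, 29, 64, 531], [265, 408, 19, 29, 260], [285, 411, 5, 8, 12], [280, 413, 6, 4, 9], [185, 431, 17, 11, 78], [249, 432, 10, 4, 17], [184, 442, 16, 26, 114], [268, 442, 5, 6, 17], [202, 448, 64, 32, 1280], [275, 448, 7, 14, 59], [36, 464, 26, 12, 201], [362, 470, 3, 5, 11], [0, 473, 3, 7, 16], [22, 474, 14, 6, 70], [365, 475, 5, 5, 19]]
side
[[118, 0, 35, 6, 125], [180, 211, 10, 19, 89], [0, 213, 72, 136, 5163], [173, 228, 26, 24, 230], [202, 246, 5, 5, 11], [182, 248, 8, 7, 18], [191, 252, 6, 4, 11], [15, 268, 146, 123, 3079], [59, 311, 15, 18, 116], [46, 328, 14, 11, 36], [53, 460, 7, 5, 12]]
24.0833
```

View pics/fin.png

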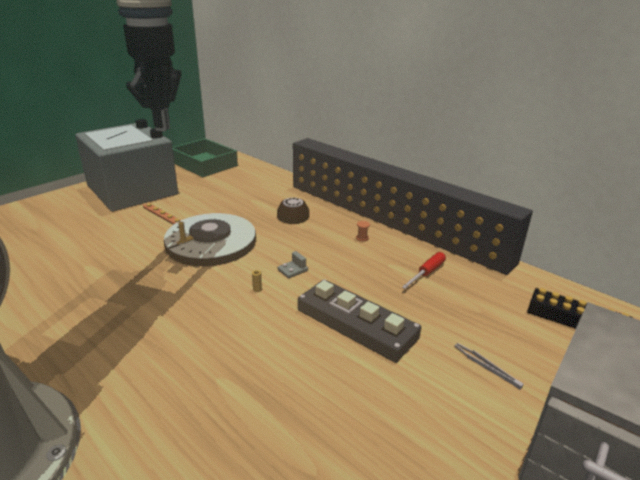

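```bash
python3 -c "
from workcell import hand_in
print(hand_in())"
```

```text
the job is handed in; nothing more can be done
None
```

The pointer is on the long mark, the framed key has been pressed once and let up, and the job is handed in (about 24 s of the 72 s used).

- **Lever:** I pushed the post round with the shut fingers, without gripping it, in two steps. The pointer then read 174.9° and the mark 174.6–174.9°, well inside the mark's 6 mm width. It read the same again after the key press.
- **Key:** I pressed the framed key (second from the left in the top view) after that check. Force rose steadily to about 5 N, then jumped to about 15 N as the key bottomed at roughly 6 mm of travel. I then lifted clear.
- **Last check:** In the top and side views, compared with the start, only the lever, the arm and their shadows changed. The loose things and the keys look unmoved and up.
- **Unexplained difference:** The wrist-camera before/after comparison over the keys differed in 383 pixels. I put this down to shadow or a slight difference in the arm's pose and did not follow it up, because the side view showed no change at the panel.

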